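Hold the bag clip open around the recipe card's edge

ROBOT

A 6-joint arm with a two-finger parallel gripper is mounted at the origin on the work surface. World frame = base frame: x ahead of the robot, y to its left, z up, the work surface at z = 0. Lengths are in m, angles in degrees, forces in N, time in s.
With the tool pointing down it reaches from about 0.4 to 0.825 m from the base axis. Payload 7 kg.
Tool frame: the origin (TCP) lies midway between the tips of the shut fingers; the grasp point (between the pads) lies 19 mm behind it; z points along the fingers, y is the line along which they close (so a half turn about z gives the same grasp; the last joint's range is limited). The gripper opens to 88 mm and grips with 3 to 60 N. Pads are 19 mm wide; open, the fingers measure 130 mm over their backs; the gripper's body (78 mm by 193 mm) begins 47 mm behind the grasp point.
Start: joints at [-56.946, 20.546, 0.682, 0, -70.136, -16.507], TCP at [0.192, -0.647, 0.227] pointing down, gripper open.
Joint ranges: [-176.03, 176.03], [-82.01, 121.73], [-58.28, 71.71], [-173.87, 95.51], [-174.79, -0.11], [-173.66, 173.66]. Speed limits (degrees/s): [136.94, 136.94, 172.46, 180, 180, 180].

INTERFACE

Orientations are given as [roll, pitch, yaw] about the fixed x, y, z axes, in that order (R = Rz(yaw) Ry(pitch) Rx(roll)).
In Python, from plant import telemetry, viewer, workorder gives the robot as it stands. The module is installed in compiled form; this text tells all that it offers.
- The arm moves only by the tool carry_out, never from a script. Its argument "rows" is a list of rows, each a list of 6 numbers: the shift along the tool's x, y, z in m, then the turn, a rotation vector about the tool's x, y, z in rad. In form: [[tx, ty, tz, ax, ay, az], ...]. A call has 1 to 8 rows; each row is the pose to reach, as a shift and turn from the pose commanded when the call began, along the tool's axes at that moment; what a row does not reach only later rows make up. A row lasts 1/8 s, in which the tool goes at most 62.5 mm and 10.7 degrees, less where a joint would pass 70% of its speed; a pose out of reach is approached as far as the arm can. A call with a gripper value outside its range is refused whole. "grip" is the gripper's target within -1 to 1 (fully open at 1, half-way at 0, shut at -1), set as the call begins (left out, the last holds). The fingers move at their own pace and stop on an object; the grip force is fixed at half the most. Time passes only in rows, so rows that repeat a pose let the fingers close. It gives the time, the measured TCP pose, the force, the opening and the grip force at its end, in the units of the state.
- telemetry.get_obs(): the state, without advancing time (a new reading comes with each control period).
- viewer.snapshot(name): name is "scene" or "top" or "wrist"; returns the picture (480x640x3 uint8, red, green, blue); there is no depth.
- viewer.camera_info(name): a dict with "intrinsics" (3x3 intrinsics, pixels), "extrinsics" (4x4, takes a point from camera to world coordinates); the wrist camera has in their place "tool_from_camera" (4x4, takes a point from camera to tool coordinates, whose origin is the TCP and whose axes are the flange's). Camera axes: x right, y down, z forward; pixel columns grow to the right and rows downward; lengths in m; the calibration is good to about 2 mm. A picture is of the moment at which its call begins: read the wrist's pose just before it. camera_info takes no time and is no camera call.
- workorder.close_job(): hands the job in; it is judged then, once.
The state is a dict: "clock": time; "joint_pos": joint angles; "qvel": joint speeds; "tau": joint torques, N m; "tool_pos": TCP position; "orientation": TCP orientation; "force": force on the tool from outside, world axes, zero at the start; "moment": the same for the moment, N m; "opening": finger opening in m; "gripper_force": force on a finger pad.
Only numpy, scipy, OpenCV 4.12 (cv2) and the standard library are available. Lean on these libraries where they do the work, as an engineer would, in place of code of your own. Each camera call takes 0.05 s, during which the arm holds its last target. There are 200 camera calls.

TASK

Pick the big spring bag clip up off the drawer floor by its two handles and squeeze it wide open, and only then bring it to the recipe card standing in the wooden block, so that the card's upright edge nearest you, about halfway up, is well inside the open jaws with neither jaw touching the card. Finish while still holding it there in the air, wide open and still, so that I can slide a second card in from my side: do not let go. Do not shove the card's block or disturb the other things in the drawer.

Things in the scene. Friction and masses are not known exactly. Their poses are not given: they have to be found in the camera images.
- clip: big spring bag clip, grey arms on a steel pin: 104 x 30 mm, about 90 g, lying on its side on the floor, pin upright. Origin: on the pin's axis, underside; z along the pin, x from the pin to the jaw tips (x = +51 mm), roughly away from the robot; the arms lie alike on both sides of y = 0. The lips (x = 44 to 51 mm) meet when shut and stand 25 mm apart fully open, arms farther apart behind them
- clip_handles (a point): where to grip that clip: midway between its two handles, at x = -36 mm, 15 mm above its underside. The handles (30 mm tall, from x = -6 to -52 mm) splay at rest, 42 mm over their outer faces here, 50 mm at the ends; fully squeezed together along the clip's y their outer faces are parallel and 24 mm apart
- clip_open (a joint): how far each arm of the clip is turned: 0 shut, 0.26 rad at the stop (fully squeezed); both turn alike. Squeezing at clip_handles takes about 3 N to start and 10 N to the stop, firmer does no harm; the spring shuts the clip when let go
- stand: beech block (120 x 60 x 35 mm) with the recipe card standing in its groove, about 0.4 kg, loose on the floor. Card: white board 148 mm long, 3 mm thick, top 125 mm above the floor; overhangs the block by 14 mm at both ends. Origin: centre of the block's underside; x along the card, away from the robot; the card lies in the x-z plane
- card_edge (a point): the card's upright edge nearest the robot (x = -74 mm in the stand's frame), at half height between block top and card top, 80 mm above the floor
- bowl: bystander: small clear glass bowl, 100 mm across, 42 mm high; origin: centre of its underside
- peg: bystander: small wooden spring clothes-peg, 75 x 13 x 12 mm, lying flat in front of the other things; not the clip to use; origin: its centre, underside; x along it
- basket: bystander on the left: brown rattan-look plastic basket with jars, 272 x 192 x 112 mm; origin: centre of its underside, x along its length
- box: bystander on the right: closed wooden box with sliding lid, 170 x 110 x 73 mm; origin: centre of its underside, x along its length
- cup: bystander at the back: purple flip-top straw cup with two handles, 126 mm across the handles (along y), 137 mm high; origin: centre of its underside

How it is judged:
By the outcome, as a careful person would: the job done as asked, in the order asked, and still so for the second after the job is handed in, while the arm keeps its last pose, push and grip.
It also fails if it takes over 38 s, if anything falls off the work surface, if the arm or the gripper's body presses on something with over 40 N, if the wrist force passes 120 N, or if a joint passes its speed limit or range.

## Working session

There is one attempt and no reset: what is moved stays moved. The work goes in short steps, Python scripts to look and compute and a tool call to move; the robot and the scene stay as the last step left them, time stands still between calls to the robot, and variables do not carry over. Pictures are saved under pics/ and viewed, at most 10 in all, crops included, and the job is handed in when it is done.

Besides the shell and the picture viewer there is one more tool, called as name([rows], argument=value, ...), one row to a line, values as JSON. carry_out: Moves the arm, as the interface text tells. Its arguments: {"type":"object","properties":{"rows":{"type":"array"},"grip":{"type":"number"}},"required":["rows"]}

```bash
mkdir -p pics
cat > h.py <<'E'
import numpy as np, cv2
from scipy.spatial.transform import Rotation as R
from plant import telemetry, viewer, workorder
def cam(name):
    c=viewer.camera_info(name); K=np.array(c["intrinsics"])
    if "extrinsics" in c: return K,np.array(c["extrinsics"])
    o=telemetry.get_obs(); T=np.eye(4); T[:3,:3]=R.from_euler('xyz',o["orientation"],degrees=True).as_matrix(); T[:3,3]=o["tool_pos"]
    return K,T@np.array(c["tool_from_camera"])
def ray(KT,u,v):
    K,T=KT; d=T[:3,:3]@np.linalg.solve(K,[u,v,1]); return T[:3,3],d
def onz(KT,u,v,z):
    p,d=ray(KT,u,v); return p+d*(z-p[2])/d[2]
def proj(KT,P):
    K,T=KT; q=K@(T[:3,:3].T@(np.array(P)-T[:3,3])); return q[:2]/q[2]
def snap(name,f):
    im=viewer.snapshot(name)[:,:,::-1].copy(); cv2.imwrite('pics/'+f,im); return im
E
python3 - <<'E'
from h import *
snap('top','top1.png'); snap('scene','scene1.png')
print(telemetry.get_obs())
for n in('top','scene'):
    K,T=cam(n);print(K,T.round(3))
print(viewer.camera_info('wrist'))
E
```

```text
{'clock': 0.1, 'joint_pos': array([-5.69459960e+01,  2.05876474e+01,  6.38465661e-01, -1.56165710e-02,
       -7.01346089e+01, -1.65062650e+01]), 'qvel': array([-0.03094947, -0.13891595,  0.12088819,  0.02277205,  0.07463377,
        0.02664606]), 'tau': array([-9.53773269e-04, -5.84161949e+01,  2.93753189e+01,  7.01559618e+00,
        1.01743321e-02, -4.92200115e-05]), 'tool_pos': array([ 0.19208339, -0.64664495,  0.22571523]), 'orientation': array([ 1.79915491e+02, -9.73223283e-03, -1.63457571e+02]), 'force': array([ 0.06947717,  0.14483216, -0.3732298 ]), 'moment': array([-0.00060657,  0.00467391, -0.02766245]), 'gripper_force': 0.0, 'opening': 0.08767625230772523}
[[622.07075038   0.         320.19687197]
 [  0.         622.07075038 241.34075398]
 [  0.           0.           1.        ]] [[ 2.80e-02 -9.94e-01  1.02e-01  4.17e-01]
 [-1.00e+00 -2.80e-02  1.00e-03  1.60e-02]
 [ 2.00e-03 -1.02e-01 -9.95e-01  1.83e+00]
 [ 0.00e+00  0.00e+00  0.00e+00  1.00e+00]]
[[592.49318228   0.         324.38701118]
 [  0.         592.49318228 240.6786049 ]
 [  0.           0.           1.        ]] [[ 0.237  0.534 -0.812  1.702]
 [ 0.972 -0.132  0.197 -0.275]
 [-0.002 -0.835 -0.55   0.81 ]
 [ 0.     0.     0.     1.   ]]
{'intrinsics': array([[395.97421278,   0.        , 314.89004904],
       [  0.        , 395.97421278, 241.51161749],
       [  0.        ,   0.        ,   1.        ]]), 'tool_from_camera': array([[ 8.25252753e-04, -9.62113923e-01, -2.72646509e-01,
         7.37971903e-02],
       [ 9.99999421e-01,  6.05685896e-04,  8.89479360e-04,
         3.04918111e-04],
       [-6.90642331e-04, -2.72647085e-01,  9.62113865e-01,
        -1.58552921e-01],
       [ 0.00000000e+00,  0.00000000e+00,  0.00000000e+00,
         1.00000000e+00]])}
```

View pics/top1.png

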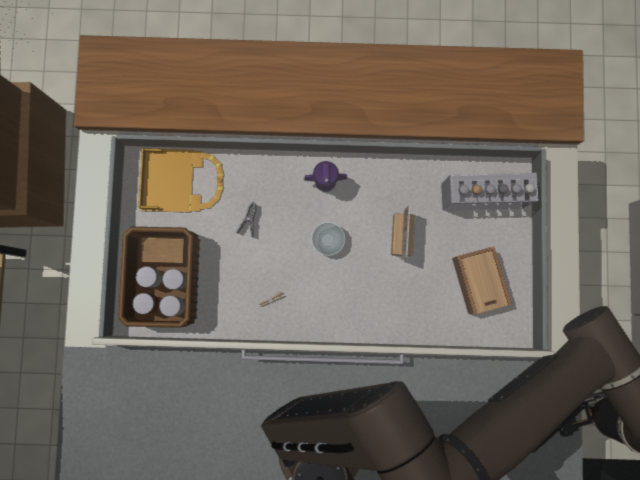

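View pics/scene1.png

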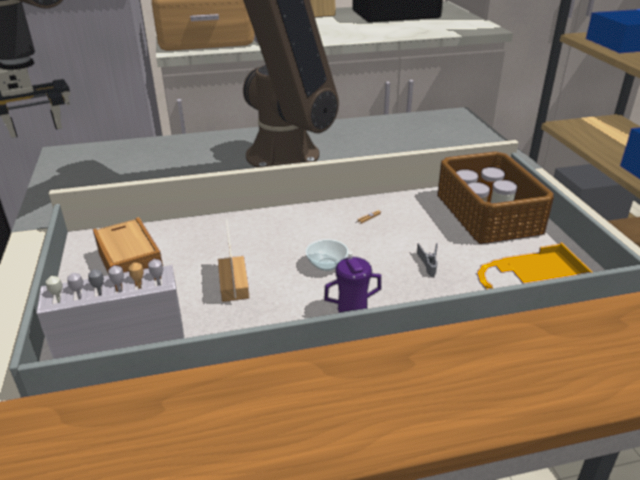

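Top view: clip near (248,219), jaws pointing up or down unclear; stand at (402,235), card tilted in perspective; bowl (329,239) between them; peg (272,298). The scene view agrees. Next I zoom in and triangulate the floor height.

Run:
```python
from h import *
t=cv2.imread('pics/top1.png'); s=cv2.imread('pics/scene1.png')
a=cv2.resize(t[190:250,215:285],None,fx=5.5,fy=5.5,interpolation=cv2.INTER_CUBIC)
b=cv2.resize(t[200:260,380:450],None,fx=5.5,fy=5.5,interpolation=cv2.INTER_CUBIC)
c=cv2.resize(s[230:290,395:465],None,fx=4.2,fy=4.2,interpolation=cv2.INTER_CUBIC)
d=cv2.resize(s[215:305,195:265],None,fx=2.8,fy=2.8,interpolation=cv2.INTER_CUBIC)
o=np.zeros((590,790,3),np.uint8); 
for im,x,y in((a,0,0),(b,395,0),(c,0,335),(d,395,335)): 
    im=im[:590-y,:790-x]; o[y:y+im.shape[0],x:x+im.shape[1]]=im
cv2.imwrite('pics/crop1.png',o)
T=cam('top');S=cam('scene')
def tri(a,b):
    p,d=ray(T,*a);q,e=ray(S,*b);x=np.linalg.lstsq(np.c_[d,-e],q-p,rcond=None)[0];return (p+d*x[0]+q+e*x[1])/2,np.linalg.norm(p+d*x[0]-q-e*x[1])
print(tri((272,298),(369,216)))
for z in (0,.05): print([onz(T,*p,z).round(3) for p in((248,219),(402,235),(272,298),(329,239),(326,347),(326,140))])
```

```text
(array([0.43487948, 0.15323881, 0.00997628]), np.float64(0.0014271221528555434))
[array([0.667, 0.234, 0.   ]), array([ 0.632, -0.224,  0.   ]), array([0.435, 0.155, 0.   ]), array([ 0.614, -0.008,  0.   ]), array([ 0.298, -0.007,  0.   ]), array([0.913, 0.009, 0.   ])]
[array([0.66 , 0.228, 0.05 ]), array([ 0.626, -0.217,  0.05 ]), array([0.435, 0.151, 0.05 ]), array([ 0.608, -0.007,  0.05 ]), array([ 0.301, -0.007,  0.05 ]), array([0.899, 0.009, 0.05 ])]
```

View pics/crop1.png

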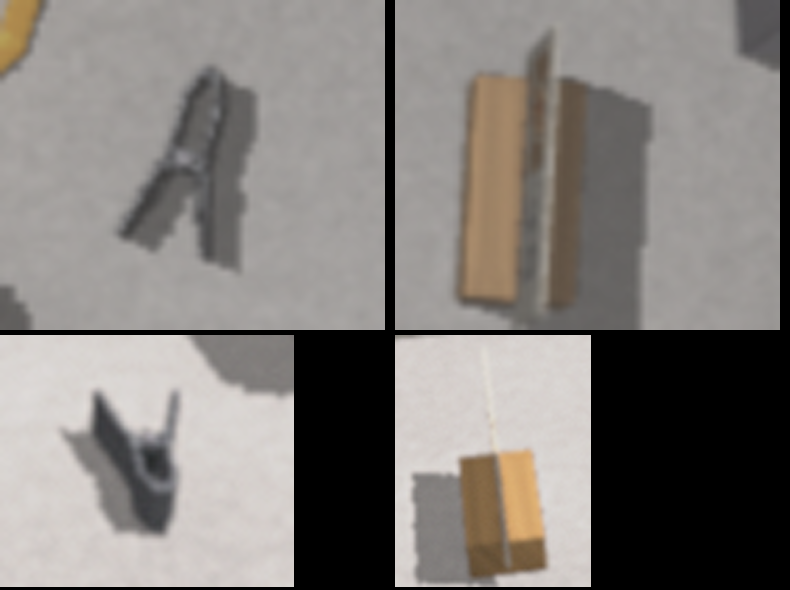

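```bash
cat >> h.py <<'E'
def goal(pos,yaw,o=None):
    "shift+turn in present tool axes to TCP pos, tool down at yaw"
    o=o or telemetry.get_obs(); A=R.from_euler('xyz',o["orientation"],degrees=True); B=R.from_euler('xyz',[180,0,yaw],degrees=True)
    return (A.inv().apply(np.array(pos)-o["tool_pos"])).round(4),(A.inv()*B).as_rotvec().round(4)
E
python3 - <<'E'
from h import *
T=cam('top')
tip,pin,h1,h2=[onz(T,*p,.03) for p in((253.5,202.7),(248.3,218.7),(237.7,232.7),(252.8,236.9))]
print(tip,pin,h1,h2,(h1+h2)/2)
d=tip-(h1+h2)/2; psi=np.degrees(np.arctan2(d[1],d[0])); print(psi,np.linalg.norm(tip-pin),np.linalg.norm(h1-h2))
g=tip-d/np.linalg.norm(d)*.087
print('grip',g)
# card edge near: crop (540,310)
for p in((405,238),): pass
b1,b2=onz(T,380+(462-395)/5.5,200+300/5.5,.035),onz(T,380+(475-395)/5.5,200+75/5.5,.035)
b3,b4=onz(T,380+(572-395)/5.5,200+305/5.5,.035),onz(T,380+(587-395)/5.5,200+82/5.5,.035)
print('block',b1,b2,b3,b4)
c1,c2=onz(T,380+(541-395)/5.5,200+310/5.5,.125),onz(T,380+(553-395)/5.5,200+30/5.5,.125)
print('card top',c1,c2)
print(goal([g[0],g[1],.2],psi))
E
```

```text
[0.71109915 0.21641792 0.03      ] [0.66344073 0.22976939 0.03      ] [0.62145822 0.25900603 0.03      ] [0.61038091 0.21457008 0.03      ] [0.61591957 0.23678806 0.03      ]
-12.080084183648225 0.049493291394963584 0.045795854867747454
grip [0.62602567 0.23462517 0.03      ]
block [ 0.56969235 -0.19135233  0.035     ] [ 0.68951916 -0.1963603   0.035     ] [ 0.56865903 -0.24929609  0.035     ] [ 0.68742735 -0.2557712   0.035     ]
card top [ 0.55813914 -0.22050683  0.125     ] [ 0.69988979 -0.22466453  0.125     ]
(array([-0.6669,  0.7212,  0.0267]), array([ 7.000e-04,  1.900e-03, -2.642e+00]))
```

carry_out([
  [-0.04,0.045,0,0,0,-0.16],
  [-0.08,0.09,0,0,0,-0.32],
  [-0.12,0.135,0,0,0,-0.48],
  [-0.16,0.175,0,0,0,-0.65],
  [-0.2,0.22,0,0,0,-0.81],
  [-0.24,0.26,0,0,0,-0.97],
  [-0.28,0.3,0,0,0,-1.14],
  [-0.32,0.345,0,0,0,-1.3],
], grip=1)

```text
clock: 1.1
tool_pos: [0.4012, -0.2235, 0.2266]
orientation: [-180.0, -0.0, -88.7]
force: [1.3, -0.6, 0.1]
opening: 0.0876
gripper_force: 0.0
```

Run:
```python
from h import *
o=telemetry.get_obs();print(o['tool_pos'],o['orientation'],o['joint_pos'].round(1))
print(goal([.626,.2346,.19],-12))
```

```text
[ 0.40119411 -0.22347331  0.22655953] [-1.79988870e+02 -4.89597889e-04 -8.86713265e+01] [ -4.4  -0.3 -25.3  -0.  -65.    5.8]
(array([-0.4527, -0.2354,  0.0366]), array([-2.0000e-04, -1.0000e-04, -1.3382e+00]))
```

carry_out([
  [-0.055,-0.03,0.004,0,0,-0.17],
  [-0.11,-0.06,0.008,0,0,-0.34],
  [-0.17,-0.09,0.012,0,0,-0.5],
  [-0.23,-0.12,0.018,0,0,-0.67],
  [-0.29,-0.15,0.022,0,0,-0.84],
  [-0.34,-0.18,0.028,0,0,-1.0],
  [-0.4,-0.21,0.032,0,0,-1.17],
  [-0.453,-0.235,0.036,0,0,-1.338],
])

```text
clock: 2.1
tool_pos: [0.6232, 0.2231, 0.1908]
orientation: [180.0, 0.0, -12.0]
force: [1.5, -0.1, -0.2]
opening: 0.0873
gripper_force: 0.0
```

carry_out([
  [0,0,0,0,0,0],
  [0,0,0,0,0,0],
])

```text
clock: 2.35
tool_pos: [0.6221, 0.2212, 0.1904]
orientation: [179.9, 0.1, -12.3]
force: [-0.1, -0.1, -0.2]
opening: 0.0878
gripper_force: 0.0
```

Run:
```python
from h import *
o=telemetry.get_obs();print(o['tool_pos'],o['orientation'],o['joint_pos'].round(1))
np.save('w1.npy',cam('wrist')[1]); snap('wrist','w1.png')
```

```text
[0.62208713 0.2212497  0.19038743] [ 1.79925463e+02  7.81426095e-02 -1.23229986e+01] [ 36.5  20.6  -4.1  -0.  -65.4  41.2]
```

View pics/w1.png

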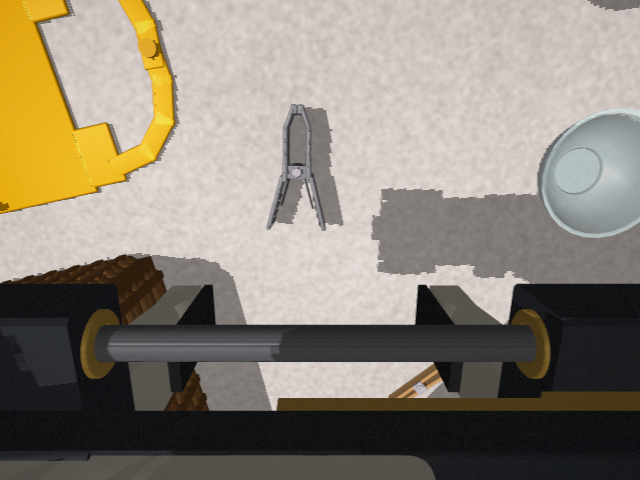

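Clip in wrist view: tips (297,106), pin (296,172), handle ends (268,228) and (323,228); it's nearly aligned with the tool. Basket edge at lower left, bowl at right, both clear of the handles.

Run:
```python
from h import *
W=(cam('wrist')[0],np.load('w1.npy'))
tip,pin,h1,h2=[onz(W,*p,.03) for p in((297,106),(296,172),(268,228),(323,228))]
m=(h1+h2)/2; d=tip-m; print(tip,pin,m,np.linalg.norm(tip-pin),np.linalg.norm(pin-m),np.linalg.norm(h1-h2))
psi=np.degrees(np.arctan2(d[1],d[0])); u=d/np.linalg.norm(d); print(psi)
g=(pin-u*.036+tip-u*.087)/2; print(g)
print(goal([g[0],g[1],.07],psi)); print(goal([g[0],g[1],.003],psi))
# nearest basket points
print([onz(W,*p,.112) for p in((155,257),(160,300),(205,390))])
```

```text
[0.71275587 0.21552008 0.03      ] [0.66433681 0.2275061  0.03      ] [0.6196033  0.23828054 0.03      ] 0.04988055501585788 0.04601277941485067 0.045615774280013614
-13.730364734723905
[0.6288038 0.2361103 0.03     ]
(array([ 0.0033, -0.0166,  0.121 ]), array([0.0007, 0.0007, 0.0239]))
(array([ 0.0033, -0.0166,  0.188 ]), array([0.0007, 0.0007, 0.0239]))
[array([0.63925504, 0.32054324, 0.112     ]), array([0.6105567 , 0.32680613, 0.112     ]), array([0.53888806, 0.31782708, 0.112     ])]
```

Run:
```python
from h import *
T=cam('top');t=cv2.imread('pics/top1.png');w=cv2.imread('pics/w1.png')
a=cv2.resize(t[220:335,110:225],None,fx=3.4,fy=3.4,interpolation=cv2.INTER_CUBIC)
b=cv2.resize(w[230:420,0:250],None,fx=1.6,fy=1.6)
o=np.zeros((400,800,3),np.uint8);o[:391,:391]=a;o[:304,395:795]=b
cv2.imwrite('pics/crop2.png',o)
print([onz(T,*p,.112) for p in((196,231),(193,326),(122,230))])
```

```text
[array([0.61369556, 0.3640378 , 0.112     ]), array([0.3518201 , 0.35966744, 0.112     ]), array([0.61077136, 0.56977341, 0.112     ])]
```

View pics/crop2.png

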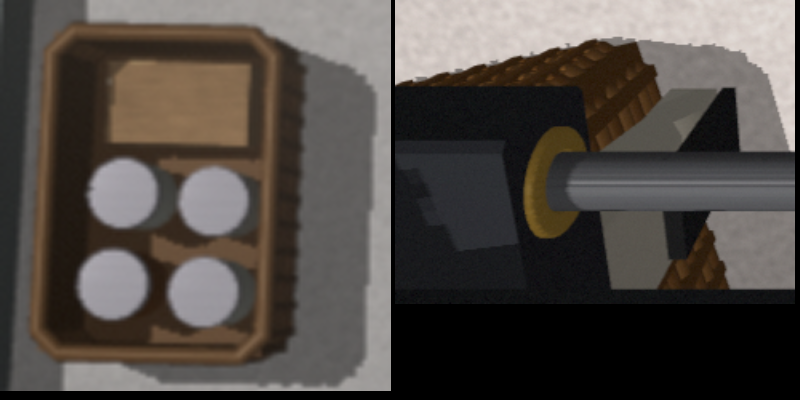

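The basket wall is at y≈0.37 and the body's widest reach is 0.34, so there's enough clearance to descend.

carry_out([
  [0.003,-0.0166,0.02,0,0,0.024],
  [0.003,-0.0166,0.05,0,0,0.024],
  [0.003,-0.0166,0.08,0,0,0.024],
  [0.003,-0.0166,0.11,0,0,0.024],
  [0.003,-0.0166,0.14,0,0,0.024],
  [0.003,-0.0166,0.165,0,0,0.024],
  [0.003,-0.0166,0.178,0,0,0.024],
  [0.003,-0.0166,0.178,0,0,0.024],
])

```text
clock: 3.4
tool_pos: [0.6286, 0.2362, 0.0124]
orientation: [179.9, 0.1, -13.7]
force: [-0.0, -0.5, 0.7]
opening: 0.0877
gripper_force: 0.0
```

Run:
```python
from h import *
print(goal([.6288,.2361,.003],-13.7)); o=telemetry.get_obs(); print(o['tool_pos'],o['force'])
np.save('w2.npy',cam('wrist')[1]); snap('wrist','w2.png')
```

```text
(array([0.0002, 0.    , 0.0094]), array([ 0.0013,  0.0012, -0.0006]))
[0.62860141 0.23620758 0.01244391] [-0.00203295 -0.48786183  0.71815347]
```

View pics/w2.png

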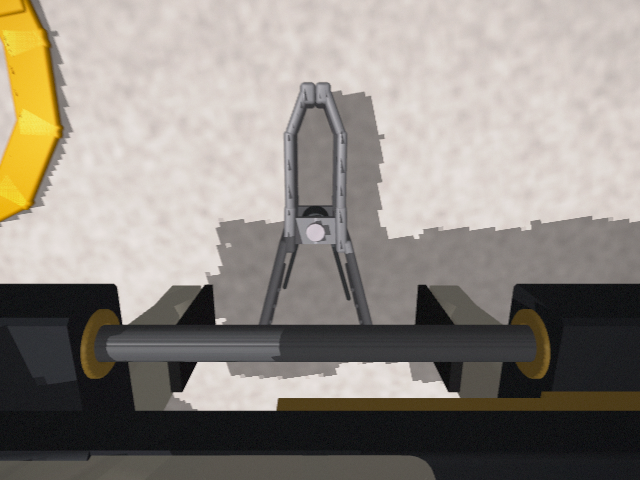

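Clip centred between the fingers (pin at 315,232; tips at 315,95; handles symmetric). Lower and squeeze.

carry_out([
  [0,0,0.005,0,0,0],
  [0,0,0.009,0,0,0],
  [0,0,0.009,0,0,0],
])

```text
clock: 3.82
tool_pos: [0.629, 0.2368, 0.0043]
orientation: [180.0, 0.0, -13.7]
force: [0.0, 0.7, 0.3]
opening: 0.0878
gripper_force: 0.0
```

carry_out([
  [0,0,0,0,0,0],
  [0,0,0,0,0,0],
  [0,0,0,0,0,0],
  [0,0,0,0,0,0],
  [0,0,0,0,0,0],
  [0,0,0,0,0,0],
  [0,0,0,0,0,0],
  [0,0,0,0,0,0],
], grip=-1)

```text
clock: 4.82
tool_pos: [0.629, 0.2368, 0.0044]
orientation: [180.0, 0.0, -13.7]
force: [-1.0, -1.2, 1.7]
opening: 0.0225
gripper_force: 29.9
```

Run:
```python
from h import *
o=telemetry.get_obs(); print(o['tool_pos'],o['orientation'],o['force'],o['opening'],o['gripper_force'])
np.save('w3.npy',cam('wrist')[1]); snap('wrist','w3.png')
```

```text
[0.62902323 0.23679126 0.0044061 ] [ 1.79994782e+02  5.16981393e-03 -1.36866602e+01] [-0.96900996 -1.15483045  1.68788372] 0.0224667628137649 29.8970764875412
```

View pics/w3.png

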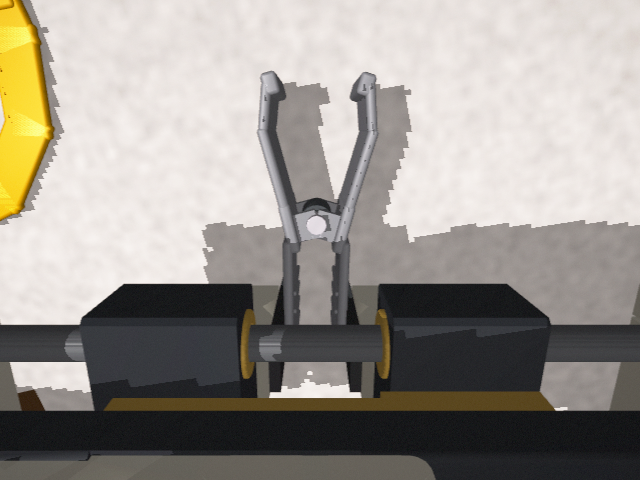

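Clip is fully open (tips at (268,75) and (370,75), opening 22.5 mm, 30 N). Lift and carry to a viewpoint before the card.

carry_out([
  [0,0,-0.01,0,0,0],
  [0,0,-0.03,0,0,0],
  [0,0,-0.06,0,0,0],
  [0,0,-0.09,0,0,0],
  [0,0,-0.12,0,0,0],
  [0,0,-0.15,0,0,0],
  [0,0,-0.18,0,0,0],
  [0,0,-0.215,0,0,0],
])

```text
clock: 5.88
tool_pos: [0.6287, 0.2367, 0.2206]
orientation: [180.0, 0.0, -13.7]
force: [0.1, 0.8, -1.1]
opening: 0.0228
gripper_force: 29.9
```

Run:
```python
from h import *
o=telemetry.get_obs(); print(o['tool_pos'],o['opening'],o['gripper_force']); print(goal([.44,-.216,.22],-2))
W=(cam('wrist')[0],np.load('w3.npy')); T=W[1]
# tool-frame positions of tips/pin from w3 (tops at z .03)
A=R.from_euler('xyz',[180,0,-13.69],degrees=True)
for p in((317,225),(268,75),(370,75)): print(A.inv().apply(onz(W,*p,.03)-[.62902,.23679,.0044]).round(4))
```

```text
[0.62872116 0.23666434 0.22060759] 0.022766826355884125 29.88813579082489
(array([-0.0763,  0.4845,  0.0007]), array([ 1.000e-04,  4.000e-04, -2.039e-01]))
[ 0.0414  0.0005 -0.0256]
[ 0.0895 -0.0149 -0.0256]
[ 0.0895  0.0169 -0.0256]
```

carry_out([
  [-0.003,0.02,0,0,0,-0.01],
  [-0.01,0.06,0,0,0,-0.03],
  [-0.018,0.11,0,0,0,-0.05],
  [-0.026,0.16,0,0,0,-0.07],
  [-0.034,0.21,0,0,0,-0.09],
  [-0.042,0.26,0,0,0,-0.11],
  [-0.05,0.31,0,0,0,-0.13],
  [-0.058,0.36,0,0,0,-0.15],
])

```text
clock: 6.88
tool_pos: [0.4859, -0.1008, 0.2192]
orientation: [-180.0, 0.0, -5.0]
force: [0.8, -0.7, -0.2]
opening: 0.0228
gripper_force: 29.9
```

carry_out([
  [-0.005,0.04,0,0,0,-0.017],
  [-0.01,0.08,0,0,0,-0.035],
  [-0.014,0.11,0,0,0,-0.05],
  [-0.018,0.125,0,0,0,-0.054],
  [-0.018,0.125,0,0,0,-0.054],
  [-0.018,0.125,0,0,0,-0.054],
])

```text
clock: 7.62
tool_pos: [0.4585, -0.2216, 0.2193]
orientation: [-180.0, -0.0, -2.0]
force: [0.5, 1.0, -1.5]
opening: 0.0226
gripper_force: 29.9
```

Run:
```python
from h import *
o=telemetry.get_obs(); print(o['tool_pos'],o['orientation'],o['opening'],o['gripper_force'],o['clock'])
np.save('w4.npy',cam('wrist')[1]); snap('wrist','w4.png')
```

```text
[ 0.45852455 -0.22161963  0.2192999 ] [-1.79988637e+02 -6.12556581e-04 -1.99303630e+00] 0.022576826883487888 29.888436198234558 7.625
```

View pics/w4.png

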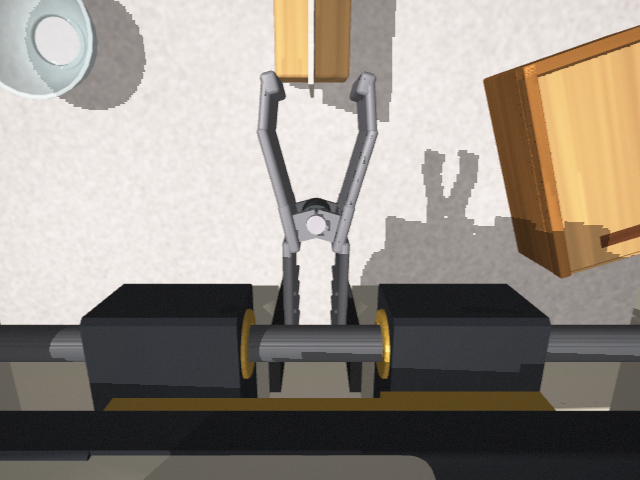

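Clip still fully open in the grip; card is nearly in line: card edge foot at (312,95), block front corners (275,80) and (350,82). Box right, bowl left, both clear. Fit the block and card lines for precise y and yaw.

Run:
```python
from h import *
im=cv2.imread('pics/w4.png'); hsv=cv2.cvtColor(im,cv2.COLOR_BGR2HSV); W=(cam('wrist')[0],np.load('w4.npy'))
L=[];Rr=[];C=[]
for v in range(2,70,4):
    wood=(hsv[v,255:375,1]>70); i=np.where(wood)[0]+255; 
    card=np.where(~wood)[0]+255; card=card[(card>300)&(card<325)]
    L.append((i[0],v));Rr.append((i[-1]+1,v)); C.append((card.min(),card.max()+1,v) if len(card) else (0,0,v))
print(L[::4],Rr[::4],C)
for S,z in((L,.035),(Rr,.035)):
    P=np.array([onz(W,*p,z)[:2] for p in S]); k=np.polyfit(P[:,0],P[:,1],1); print(np.degrees(np.arctan(k[0])),np.polyval(k,.58),np.polyval(k,.556))
print('block front',onz(W,290,82,.035),onz(W,335,82,.035),onz(W,312,95,.02),onz(W,312,95,.03))
for z in(.08,.125): print(z,proj(W,[.556,-.2205,z]), [onz(W,(c[0]+c[1])/2,c[2],z)[:2].round(4) for c in C[::4]])
```

```text
[(np.int64(274), 2), (np.int64(274), 18), (np.int64(275), 34), (np.int64(275), 50), (np.int64(275), 66)] [(np.int64(351), 2), (np.int64(351), 18), (np.int64(350), 34), (np.int64(350), 50), (np.int64(349), 66)] [(np.int64(308), np.int64(315), 2), (np.int64(308), np.int64(315), 6), (np.int64(308), np.int64(315), 10), (np.int64(308), np.int64(315), 14), (np.int64(308), np.int64(315), 18), (np.int64(308), np.int64(315), 22), (np.int64(308), np.int64(315), 26), (np.int64(308), np.int64(315), 30), (np.int64(308), np.int64(315), 34), (np.int64(308), np.int64(315), 38), (np.int64(308), np.int64(315), 42), (np.int64(308), np.int64(315), 46), (np.int64(308), np.int64(315), 50), (np.int64(308), np.int64(315), 54), (np.int64(308), np.int64(315), 58), (np.int64(308), np.int64(314), 62), (np.int64(308), np.int64(314), 66)]
-2.191231765099401 -0.19366888260528897 -0.19275057383410946
-2.5296171471708853 -0.25274753814837336 -0.2516872455860465
block front [ 0.56887913 -0.20487253  0.035     ] [ 0.56764256 -0.24119499  0.035     ] [ 0.55956481 -0.22220195  0.02      ] [ 0.55879154 -0.22225117  0.03      ]
0.08 [309.12164689  93.48659853] [array([ 0.6133, -0.2243]), array([ 0.6037, -0.2239]), array([ 0.594 , -0.2236]), array([ 0.584 , -0.2232]), array([ 0.5739, -0.2225])]
0.125 [308.01542386  87.03622196] [array([ 0.601 , -0.2242]), array([ 0.5929, -0.2239]), array([ 0.5846, -0.2236]), array([ 0.5761, -0.2233]), array([ 0.5675, -0.2227])]
```

Run:
```python
from h import *
print(goal([.41,-.2157,.2193],-2.3),goal([.41,-.2157,.0694],-2.3),goal([.488,-.2188,.0694],-2.3))
```

```text
(array([-0.0488, -0.0041,  0.    ]), array([-0.0002, -0.0001,  0.0058])) (array([-0.0488, -0.0041,  0.1499]), array([-0.0002, -0.0001,  0.0058])) (array([ 0.0292, -0.0037,  0.1499]), array([-0.0002, -0.0001,  0.0058]))
```

carry_out([
  [-0.025,-0.002,0,0,0,0.006],
  [-0.049,-0.004,0.01,0,0,0.006],
  [-0.049,-0.004,0.04,0,0,0.006],
  [-0.049,-0.004,0.07,0,0,0.006],
  [-0.049,-0.004,0.1,0,0,0.006],
  [-0.049,-0.004,0.13,0,0,0.006],
  [-0.049,-0.004,0.15,0,0,0.006],
  [-0.049,-0.004,0.15,0,0,0.006],
])

```text
clock: 8.68
tool_pos: [0.409, -0.2157, 0.0683]
orientation: [-180.0, 0.2, -2.3]
force: [0.9, -0.2, -1.0]
opening: 0.0225
gripper_force: 29.9
```

carry_out([
  [0,0,0,0,0,0],
  [0,0,0,0,0,0],
])

```text
clock: 8.93
tool_pos: [0.4106, -0.2163, 0.0704]
orientation: [180.0, -0.1, -2.3]
force: [0.4, 0.8, -1.9]
opening: 0.0228
gripper_force: 29.9
```

Run:
```python
from h import *
o=telemetry.get_obs(); print(o['tool_pos'],o['orientation'],o['opening'],o['force'])
print(goal([.468,-.2180,.0694],-2.3),goal([.488,-.2188,.0694],-2.3))
```

```text
[ 0.41058953 -0.21632765  0.07038447] [ 1.79990575e+02 -1.12434100e-01 -2.30854773e+00] 0.02276407105754482 [ 0.42862266  0.76018449 -1.92207672]
(array([ 0.0574, -0.0006,  0.0011]), array([ 0.0002, -0.002 , -0.0001])) (array([ 0.0774, -0.0006,  0.0011]), array([ 0.0002, -0.002 , -0.0001]))
```

carry_out([
  [0.005,0,0,0,0,0],
  [0.015,0,0,0,0,0],
  [0.026,0,0,0,0,0],
  [0.037,0,0,0,0,0],
  [0.047,0,0,0,0,0],
  [0.055,0,0,0,0,0],
  [0.058,0,0,0,0,0],
  [0.058,0,0,0,0,0],
])

```text
clock: 9.93
tool_pos: [0.4676, -0.2188, 0.0692]
orientation: [-180.0, 0.0, -2.3]
force: [-0.1, -0.5, -1.4]
opening: 0.0224
gripper_force: 29.9
```

carry_out([
  [0,0,0,0,0,0],
])

```text
clock: 10.05
tool_pos: [0.4674, -0.2187, 0.0693]
orientation: [-180.0, 0.0, -2.3]
force: [-0.3, -0.3, -1.0]
opening: 0.0226
gripper_force: 29.9
```

Run:
```python
from h import *
o=telemetry.get_obs(); print(o['tool_pos'],o['orientation'],o['opening'],o['force'])
print(goal([.488,-.2188,.0694],-2.3))
np.save('w5.npy',cam('wrist')[1]); snap('wrist','w5.png')
```

```text
[ 0.46735053 -0.21873937  0.06933916] [-1.79994993e+02  1.01214417e-02 -2.34367704e+00] 0.022619598326482623 [-0.31514213 -0.26975774 -0.95069372]
(array([ 0.0206, -0.0008, -0.0001]), array([-0.0001,  0.0002, -0.0008]))
```

View pics/w5.png

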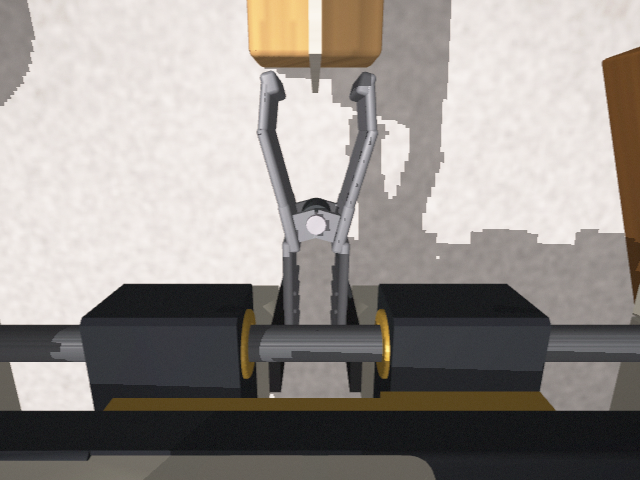

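Card edge enters centrally: foot at (316,92), top corner about (315,55), lips at 284 and 352 (middle 318). The approach is centred within 1 mm. Advance about 21 mm.

carry_out([
  [0.003,-0.0008,0,0,0,0],
  [0.007,-0.0008,0,0,0,0],
  [0.011,-0.0008,0,0,0,0],
  [0.015,-0.0008,0,0,0,0],
  [0.019,-0.0008,0,0,0,0],
  [0.021,-0.0008,0,0,0,0],
  [0.021,-0.0008,0,0,0,0],
  [0.021,-0.0008,0,0,0,0],
])

```text
clock: 11.1
tool_pos: [0.4886, -0.2188, 0.0693]
orientation: [-180.0, 0.0, -2.3]
force: [0.3, 0.6, -1.4]
opening: 0.0228
gripper_force: 29.9
```

carry_out([
  [0,0,0,0,0,0],
  [0,0,0,0,0,0],
])

```text
clock: 11.35
tool_pos: [0.4887, -0.2188, 0.0694]
orientation: [-180.0, -0.0, -2.3]
force: [1.2, -0.5, -0.8]
opening: 0.0223
gripper_force: 29.9
```

Run:
```python
from h import *
o=telemetry.get_obs(); print(o['tool_pos'],o['orientation'],o['opening'],o['force'])
W=(cam('wrist')[0],np.load('w5.npy')); print('foot',onz(W,316,92,.015),'top',onz(W,315,55,.125))
np.save('w6.npy',cam('wrist')[1]); a=snap('wrist','w6.png')[0:260,200:440]; s=snap('scene','s6.png')[150:290,180:300]
m=np.zeros((520,800,3),np.uint8); m[:,:480]=cv2.resize(a,None,fx=2,fy=2); s=cv2.resize(s,None,fx=2.6,fy=2.6); m[:s.shape[0],485:485+s.shape[1]]=s
cv2.imwrite('pics/c6.png',m)
```

```text
[ 0.48866917 -0.2188201   0.06940041] [-1.79998789e+02 -4.89869967e-03 -2.33938907e+00] 0.022276659604108778 [ 1.15552743 -0.4581077  -0.75323972]
foot [ 0.55849974 -0.22267016  0.015     ] top [ 0.55759541 -0.22216152  0.125     ]
```

View pics/c6.png

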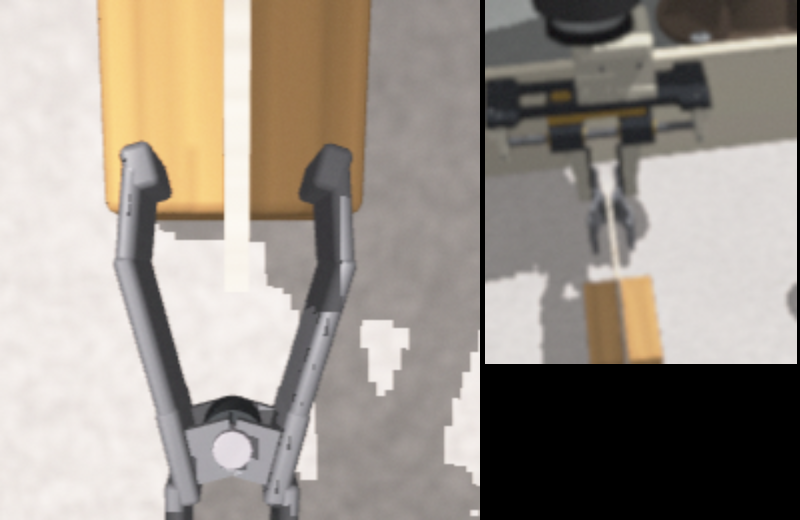

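The card edge (crop 237,290) is about 15 mm behind the lips and centred between them (inner faces at 170 and 300). Nothing touches it and the clip is wide open, so I'm handing in.

```bash
python3 -c "
from h import *
print(telemetry.get_obs()['qvel'].round(2)); print(workorder.close_job())"
```

```text
[ 0.06  0.02 -0.04 -0.    0.03 -0.16]
the job is handed in; nothing more can be done
None
```

The job is handed in at about 11.5 s: the arm is holding the clip still in the air, fully squeezed open, with the card's near edge centred about 15 mm behind the lips at mid-height, neither jaw touching the card, and neither the block nor anything else in the drawer touched.

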